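# Load the slide scanner and click its tray home

### The arm

A 6-joint arm with a two-finger parallel gripper is mounted at the origin on a cart in front of the work surface, level with it; the furniture and walls round the work are solid. World frame = base frame: x ahead of the robot, y to its left, z up, the work surface at z = 0. Lengths are in m, angles in rad, forces in N, time in s.
With the tool pointing down it reaches from about 0.375 to 0.9 m from the base axis. Payload 3.1 kg.
Tool frame: the origin (TCP) lies where the fingers leave the gripper's body, on its centre line; the fingertips stand 70 mm ahead of it and the grasp point (between the pads) lies 51 mm ahead of it; z points along the fingers, y is the line along which they close (so a half turn about z gives the same grasp; the last joint's range is limited). The gripper opens to 87 mm and grips with 3 to 60 N. Pads are 19 mm wide; open, the fingers measure 117 mm over their backs; the gripper's body (75 mm by 190 mm) begins 51 mm behind the grasp point.
Start: joints at [-0.178, 0.527, 1.433, -0, 1.181, -0.178], TCP at [0.625, 0, 0.292] pointing down, gripper open.
Joint ranges: [-3.08, 3.08], [-0.75, 2.2], [0.22, 2.44], [-1.43, 4.57], [0, 2.65], [-2.85, 2.85]. Speed limits (rad/s): [2.79, 2.79, 3.14, 3.14, 3.14, 3.14].

### API

Orientations are given as a unit quaternion [x, y, z, w].
In Python, from rig import robot gives the robot as it stands.
- The arm moves only by the tool send_rows, never from a script. Its argument "deltas" is text: rows parted by semicolons, each of 7 numbers parted by spaces: the shift along the tool's x, y, z in mm, then the turn, a rotation vector about the tool's x, y, z in degrees, then the opening, from 0 (shut) to 1 (fully open). A call has 1 to 10 rows; each row shifts and turns the commanded pose from where the row before left it, along the tool's axes as they then stand; what a row does not reach is not made up. A row lasts 1/8 s, in which the tool goes at most 62.5 mm and 10.7 degrees, less where a joint would pass 70% of its speed; a pose out of reach is approached as far as the arm can. A call is refused whole if a number of a shift passes 62.5 or a number of a turn 10.7, either way. A call with a gripper value outside its range is refused whole. The fingers move at their own pace and stop on an object; "newtons" is the grip in N (left out, the last holds). Time passes only in rows, so rows that do not move let the fingers close. It gives the time, the measured TCP pose, the force, the opening and the grip force at its end, in the units of the state.
- robot.get_obs(): the state, without advancing time (a new reading comes with each control period).
- robot.camera(name): name is "scene" or "side" or "wrist"; returns a dict with "image" (400x640x3 uint8, red, green, blue), "depth" (400x640 float32, m along the optical axis (not along the pixel's ray), 0 where there is no reading), "fovy" (degrees; the focal length in pixels is half the picture's height over the tangent of half this angle, whatever the lens; pixels are square), "cx", "cy" (the principal point, pixels), "rvec" (rotation vector, rad) and "tvec" (3), from world to camera coordinates, as OpenCV has them. Camera axes: x right, y down, z forward; pixel columns grow to the right and rows downward; lengths in m; the calibration is good to about 2 mm. A picture is of the moment at which its call begins.
- robot.hand_in(): hands the job in; it is judged then, once.
Trained networks look in the newest picture that a camera, given by its name, has taken for a name from the list of things; names that differ only in an ending like _2 or _b are one class to them, and where a whole thing is asked for, a point or a joint stands for the part that bears it (a point fixed in the world has none). Each returns a list of dicts, best first, with "p" (0 to 1); they miss things now and then, are a little off and sometimes report something else, mostly with a low value. They report only what shows in the picture. A call takes as long as a camera call.
- robot.find_in(camera, thing): "box" ([left, top, right, bottom] in pixels, round what is visible of it).
- robot.cut_out(camera, thing): "region" (400x640 bool, what is visible of it) and "box" ([left, top, right, bottom] in pixels, round what is visible of it).
The state is a dict: "time": time; "q": joint angles; "joint_velocities": joint speeds; "joint_torque": joint torques, N m; "position": TCP position; "tool_rot": TCP orientation; "ft_force": force on the tool from outside, world axes, zero at the start; "moment": the same for the moment, N m; "grip_width": finger opening in m; "grip_force": force on a finger pad.
Only numpy, scipy, OpenCV 4.12 (cv2) and the standard library are available. Lean on these libraries where they do the work, as an engineer would, in place of code of your own. Each camera call takes 0.05 s, during which the arm holds its last target. There are 200 camera calls.

### The job

Load the banded stack of glass slides into the slide scanner: press the scanner's release button so that its tray springs out, set the stack down flat in the tray's pocket (glass: do not drop it), then push the tray back in by its front until it clicks and stays shut by itself. Press and push gently, for the mechanism bears no more than 25 N, and leave the other things on the desk where they are.

Things in the scene. Friction and masses are not known exactly. Their poses are not given: they have to be found in the camera images.
- housing: White slide scanner, fixed to the desk: a box 150 (x) x 124 (y) x 56 mm high. Origin at the centre of its underside; x points from front to back, z up. Its sprung tray comes 90 mm out of the slot in its front (x = -75 mm), along -x. Tray out: the pocket's middle is at (-121, 0) mm, its floor 14 mm above the desk; the pocket is 87 (x) x 38 (y) mm, with side rims 6 mm high that leave the middle 46 mm open for fingers.
- front: Floating front of the tray: white block 76 wide, 14 thick, 33 mm high, flat face. Origin: middle of the face, 26 mm above the desk; axes as the housing's. Untouched it is 82 mm before the pocket's middle, at x = -113 mm in the housing's frame with the tray shut, -203 mm out. It first gives by 2 to 18 mm (play differs from scanner to scanner, under 2 N), then carries the tray along. Bears at most 25 N.
- button: Release button on the roof near the front: round grey cap 24 mm across. Origin at the centre of the cap's top, 70 mm above the desk, at (-38, 28) mm in the housing's frame. Moves straight down 10 mm to a hard stop against a spring (1.5 to 5.5 N, a little more with friction); lets the tray go at 5 to 7 mm; rises again when let go. Bears at most 25 N.
- slot (a point): Middle of the scanner's front slot (x = -75 mm, 26 mm up, fixed). Pushing the tray in: a spring resists with 5 to 6 N all the way; the last 15 mm ride over the latch's ramp (7 to 12 N); then the force drops back, the latch clicks within 1 mm of shut, and a hard stop follows 1.5 mm behind shut. Let go before the click, the tray springs out again; after it, it stays.
- slides: Banded stack of glass slides, 29 (x) x 78 (y) x 21 mm high, about 0.1 kg, a pale blue-green block with a paper band, lying flat on the desk, to the right of the scanner as the robot sees it. Origin at the centre of its underside; y is its long axis. Goes into the tray's pocket with its long axis along the tray's x, either way round.
- bottle: Bystander: small dropper bottle, 41 mm across, 118 mm tall, standing. Origin at the centre of its underside.
- jar: Bystander: open glass jar, 61 mm across, 60 mm tall, standing. Origin at the centre of its underside.
- tape: Bystander: roll of tape lying flat, 77 mm across, 16 mm high. Origin at the centre of its underside.
- mailer: Bystander: blue plastic slide box, closed, 31 x 83 x 22 mm, lying flat; not the load. Origin at the centre of its underside.

How it is judged:
By the outcome, as a careful person would: the job done as asked, in the order asked, and still so for the second after the job is handed in, with the robot touching nothing.
It also fails if it takes over 72 s, if anything falls off the work surface, if the arm or the gripper's body presses on something with over 40 N, if the wrist force passes 120 N, or if a joint passes its speed limit or range.

## Working session

There is one attempt and no reset: what is moved stays moved. The work goes in short steps, Python scripts to look and compute and a tool call to move; the robot and the scene stay as the last step left them, time stands still between calls to the robot, and variables do not carry over. Pictures are saved under pics/ and viewed, at most 10 in all, crops included, and the job is handed in when it is done.

Besides the shell and the picture viewer there is one more tool, called after "Request:" as name(argument=value, ...) on one line, values as JSON. send_rows: Moves the arm, as the interface text tells. Its arguments: {"type":"object","properties":{"deltas":{"type":"string"},"newtons":{"type":"number"}},"required":["deltas"]}

```bash
mkdir -p pics; cat > h.py <<'E'
import numpy as np, cv2
from rig import robot
from scipy.spatial.transform import Rotation as R
def cloud(c):
    d=c["depth"]; f=200/np.tan(np.radians(c["fovy"])/2)
    v,u=np.mgrid[0:400,0:640]
    P=np.stack([(u-c["cx"])/f*d,(v-c["cy"])/f*d,d],-1)
    M=R.from_rotvec(np.ravel(c["rvec"])).as_matrix()
    W=(P-np.ravel(c["tvec"]))@M
    W[d<=0]=np.nan
    return W
def save(c,n): cv2.imwrite("pics/"+n,c["image"][:,:,::-1])
E
python3 - <<'E'
from h import *
ims=[]
for cam in ["scene","side","wrist"]:
    c=robot.camera(cam); W=cloud(c); ims.append(c["image"])
    for t in ["housing","front","button","slides","mailer","bottle","jar","tape"]:
        r=robot.cut_out(cam,t)
        for k in r[:2]:
            if k["p"]<.3: continue
            p=W[k["region"]]; p=p[~np.isnan(p[:,0])]
            if len(p)==0: print(cam,t,k["p"],k["box"],"nodepth"); continue
            top=p[p[:,2]>np.percentile(p[:,2],95)-.006]
            rect=cv2.minAreaRect((top[:,:2]*1000).astype(np.float32))
            print(cam,t,round(k["p"],2),np.round(k["box"]),"ztop",np.percentile(p[:,2],95).round(3),"rect",np.round(rect[0],1),np.round(rect[1],1),round(rect[2],1))
cv2.imwrite("pics/a.png",np.vstack([ims[0],])[:,:,::-1])
cv2.imwrite("pics/b.png",cv2.resize(np.vstack([ims[1],ims[2]]),(480,600))[:,:,::-1])
print(robot.get_obs())
E
```

```text
scene housing 0.73 [277. 183. 342. 230.] ztop 0.057 rect [643.5  60. ] [149.5 123.2] 10.6
scene front 0.91 [278. 210. 311. 231.] ztop 0.041 rect [550.6  42. ] [38.5 75.4] 13.3
scene button 0.62 [289. 186. 297. 197.] ztop 0.069 rect [599.9  79.5] [19.5 22.1] 29.4
scene mailer 0.89 [408. 211. 445. 232.] ztop 0.022 rect [ 707.1 -221.9] [35.8 82.5] 11.5
scene bottle 0.83 [244. 154. 257. 195.] ztop 0.1 rect [668.2 286.1] [13.9 22.5] 43.5
scene jar 0.77 [453. 218. 490. 250.] ztop 0.058 rect [ 657.8 -322.7] [57.6 56.8] 32.9
scene tape 0.96 [220. 198. 248. 211.] ztop 0.015 rect [564.3 252.8] [70.4 66.1] 61.8
side housing 0.96 [278. 208. 348. 249.] ztop 0.057 rect [644.6  67. ] [148.3 125.9] 11.6
side front 0.73 [336. 213. 350. 240.] ztop 0.042 rect [551.4  47. ] [33.8 76.8] 11.7
side front 0.67 [277. 209. 350. 248.] ztop 0.057 rect [644.6  67. ] [148.3 125.9] 11.6
side button 0.56 [315. 214. 326. 222.] ztop 0.07 rect [603.2  86.5] [19.6 23.7] 32.8
side slides 0.73 [360. 174. 382. 188.] ztop 0.021 rect [ 489.9 -307.1] [78.6 34.5] 52.0
side mailer 0.54 [299. 179. 310. 199.] ztop 0.023 rect [ 7
[... 739 characters left out ...]
'q': array([-1.78500431e-01,  5.27490557e-01,  1.43268926e+00, -3.14563515e-05,
        1.18143035e+00, -1.78512516e-01]), 'joint_velocities': array([-0.0003164 , -0.0016464 ,  0.00122192, -0.00093929, -0.00021631,
        0.00104596]), 'joint_torque': array([ 1.32022320e-03, -4.39999616e+01, -1.76979768e+01,  6.35947287e-02,
        5.05723350e-02, -1.08162951e-05]), 'position': array([6.24974563e-01, 2.68116775e-05, 2.92257632e-01]), 'tool_rot': array([ 7.07098287e-01,  7.07115275e-01, -1.69465011e-05,  1.10568969e-06]), 'ft_force': array([ 0.39999675, -0.4414445 , -0.04376744]), 'moment': array([ 0.00812759, -0.00136723,  0.0073859 ]), 'grip_force': 0.0, 'grip_width': 0.08698166670951012}
```

View pics/a.png

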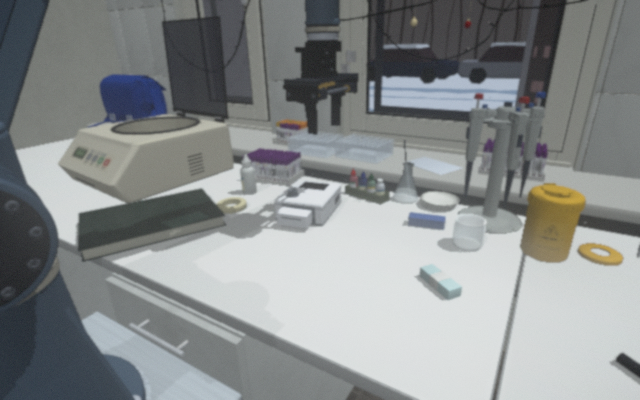

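View pics/b.png

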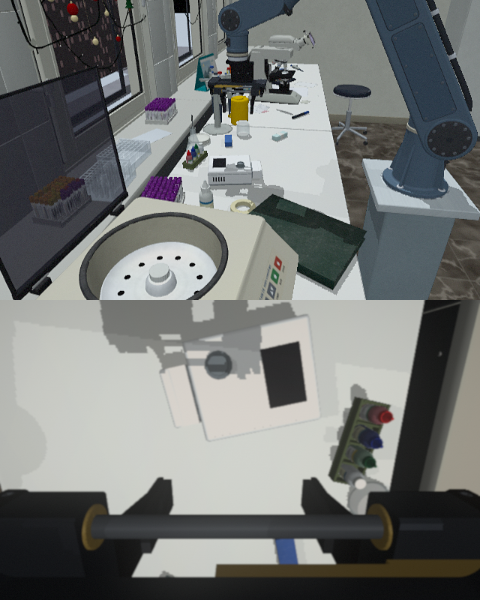

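Scene picture: scanner at about (310,205), slides at (440,280), mailer at (427,220). Wrist picture: scanner with its button at (290,85) in 640-px terms, turned about 11.7°. I put the housing at (646, 63) mm, and the button as found agrees with where that pose predicts it. I'll go above the button with the fingers shut.

Request:
send_rows(deltas="0 0 0 0 0 0 0; 14 -4 20 0 0 0 0; 14 -4 20 0 0 0 0; 14 -4 20 0 0 0 0; 14 -4 20 0 0 0 0; 14 -4 20 0 0 0 0; 13 -2 20 0 0 0 0; 0 0 15 0 0 0 0; 0 0 0 0 0 0 0; 0 0 0 0 0 0 0", newtons=20)

```text
time: 2.6
position: [0.6037, 0.0825, 0.1578]
tool_rot: [0.707, 0.707, 0.0, 0.001]
ft_force: [-0.3, 0.3, 1.1]
grip_width: 0.0016
grip_force: 0.0
```

Request:
send_rows(deltas="0 0 6 0 0 0 0; 0 0 6 0 0 0 0; 0 0 4 0 0 0 0; 0 0 2 0 0 0 0; 0 0 2 0 0 0 0; 0 0 2 0 0 0 0; 0 0 0 0 0 0 0")

```text
time: 3.48
position: [0.603, 0.0831, 0.1352]
tool_rot: [0.707, 0.707, -0.0, -0.0]
ft_force: [-0.6, 0.7, 3.4]
grip_width: 0.0006
grip_force: 1.5
```

Tips are at 65 mm with 3.4 N, so about 5 mm down; a little further.

Request:
send_rows(deltas="0 0 1.5 0 0 0 0; 0 0 1 0 0 0 0; 0 0 0 0 0 0 0; 0 0 0 0 0 0 0")

```text
time: 3.98
position: [0.603, 0.0831, 0.1329]
tool_rot: [0.707, 0.707, 0.0, -0.0]
ft_force: [-1.3, 0.3, 2.9]
grip_width: 0.0007
grip_force: 2.0
```

```bash
python3 - <<'E'
from h import *
for cam in ["side","scene","wrist"]:
    c=robot.camera(cam); W=cloud(c)
    for t in ["front"]:
        for k in robot.cut_out(cam,t)[:2]:
            p=W[k["region"]]; p=p[~np.isnan(p[:,0])]
            h=((p[:,:2]-[.6458,.0631])@np.array([[np.cos(.204),-np.sin(.204)],[np.sin(.204),np.cos(.204)]]))
            print(cam,k["p"],k["box"],np.percentile(h,[2,98],axis=0).round(3).tolist())
E
```

```text
side 0.79 [369.4, 212.4, 383.0, 235.7] [[-0.201, -0.035], [-0.169, 0.041]]
scene 0.71 [255.5, 226.4, 297.0, 249.2] [[-0.205, -0.039], [-0.168, 0.037]]
wrist 0.85 [45.1, 246.2, 131.2, 371.2] [[-0.2, -0.024], [-0.169, 0.038]]
```

Tray is out (front face at -203 mm). Now lift and go to the slides.

Request:
send_rows(deltas="0 0 -10 0 0 0 0; 0 0 -35 0 0 0 0; 0 0 -40 0 0 0 0; -40 -14 -35 0 0 0 0; -45 -15 0 0 0 0 0; -45 -15 0 0 0 0 0; -45 -15 0 0 0 0 0.5; -45 -15 0 0 0 0 1; -45 -15 0 0 0 0 1; -45 -15 0 0 0 0 1")

```text
time: 5.52
position: [0.4985, -0.2286, 0.253]
tool_rot: [0.707, 0.707, 0.0, 0.0]
ft_force: [0.9, -0.6, -0.1]
grip_width: 0.0324
grip_force: 0.0
```

Request:
send_rows(deltas="-45 -15 0 0 0 9.5 1; -45 -12 0 0 0 9.5 1; 0 0 0 0 0 9.5 1; 0 0 0 0 0 9.5 1; 0 0 0 0 0 0 1; 0 0 0 0 0 0 1")

```text
time: 6.28
position: [0.4648, -0.3143, 0.2528]
tool_rot: [0.898, 0.44, -0.0, 0.0]
ft_force: [-0.1, -0.1, -0.3]
grip_width: 0.0856
grip_force: 0.0
```

```bash
cat > m.py <<'E'
from h import *
import sys
c=robot.camera("wrist"); W=cloud(c); save(c,sys.argv[1])
o=robot.get_obs(); T=R.from_quat(o["tool_rot"]).as_matrix()
print("pos",o["position"].round(4),"tooly yaw",np.degrees(np.arctan2(T[1,1],T[0,1])).round(1))
for k in robot.cut_out("wrist","slides")[:2]:
    p=W[k["region"]]; p=p[~np.isnan(p[:,0])]; top=p[(p[:,2]>.016)&(p[:,2]<.028)]
    if len(top)<10: print(k["p"],"few"); continue
    rc=cv2.minAreaRect((top[:,:2]*1000).astype(np.float32))
    print(k["p"],np.round(k["box"]),np.median(top[:,2]).round(4),rc)
    d=np.r_[np.array(rc[0])/1000,.021]-o["position"]; print("delta tool mm",(T.T@d*1000).round(1))
E
python3 m.py w1.png
```

```text
pos [ 0.4648 -0.3143  0.2528] tooly yaw -37.9
0.94 [320. 115. 349. 203.] 0.0199 ((489.0304870605469, -311.1138000488281), (77.671875, 28.332935333251953), 54.118858337402344)
delta tool mm [ 17.4  17.2 231.8]
```

View pics/w1.png

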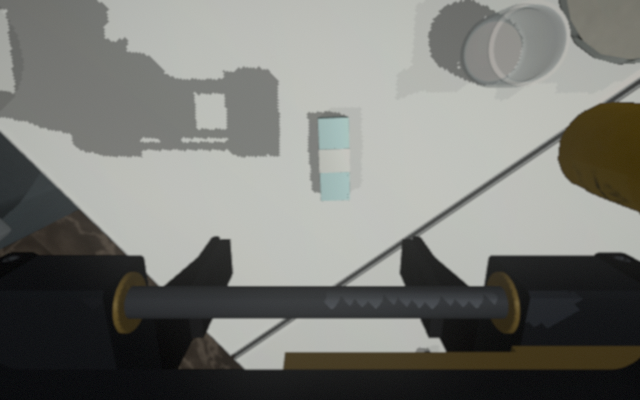

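The picture shows the slides upright at (334,158), with the band in the middle and nothing close by. Descending to just above them, then rechecking.

Request:
send_rows(deltas="9 9 0 0 0 0 1; 8 8 0 0 0 -2 1; 0 0 40 0 0 0 1; 0 0 40 0 0 0 1; 0 0 40 0 0 0 1; 0 0 20 0 0 0 1; 0 0 0 0 0 0 1; 0 0 0 0 0 0 1")

```text
time: 7.38
position: [0.4895, -0.3118, 0.1134]
tool_rot: [0.891, 0.454, 0.0, 0.001]
ft_force: [-0.2, -0.5, -0.4]
grip_width: 0.087
grip_force: 0.0
```

```bash
python3 m.py w2.png
```

```text
pos [ 0.4896 -0.3119  0.1138] tooly yaw -36.0
0.79 [291. 164. 338. 289.] 0.0198 ((491.01861572265625, -307.8228759765625), (70.59709930419922, 28.457399368286133), 54.94069290161133)
delta tool mm [ 4.2 -1.4 92.8]
```

Request:
send_rows(deltas="0.5 -0.7 20 0 0 -0.8 1; 0 0 14 0 0 0 1; 0 0 5 0 0 0 1; 0 0 0 0 0 0 1; 0 0 0 0 0 0 0; 0 0 0 0 0 0 0; 0 0 0 0 0 0 0; 0 0 0 0 0 0 0; 0 0 0 0 0 0 0; 0 0 0 0 0 0 0", newtons=15)

```text
time: 8.72
position: [0.4883, -0.3106, 0.0737]
tool_rot: [0.888, 0.46, -0.0, -0.0]
ft_force: [-0.2, 0.4, 0.0]
grip_width: 0.0349
grip_force: 0.0
```

Request:
send_rows(deltas="0 0 0 0 0 0 0; 0 0 0 0 0 0 0; 0 0 0 0 0 0 0; 0 0 -5 0 0 0 0; 0 0 -10 0 0 0 0; 0 0 -20 0 0 0 0; 0 0 -20 0 0 0 0; 0 0 0 0 0 0 0")

```text
time: 9.72
position: [0.4892, -0.3114, 0.1307]
tool_rot: [0.888, 0.46, 0.001, 0.002]
ft_force: [1.5, -0.3, -1.6]
grip_width: 0.0287
grip_force: 15.0
```

```bash
python3 - <<'E'
from h import *
o=robot.get_obs();T=R.from_quat(o["tool_rot"]).as_matrix()
print(o["position"],np.degrees(np.arctan2(T[1,1],T[0,1])),o["grip_width"],o["q"])
for cam in ["side","scene"]:
    c=robot.camera(cam); W=cloud(c)
    for t in ["slides","front","housing"]:
        for k in robot.cut_out(cam,t)[:1]:
            p=W[k["region"]]; p=p[~np.isnan(p[:,0])]
            print(cam,t,k["p"],np.percentile(p,[3,50,97],axis=0).round(3).tolist())
c=robot.camera("wrist"); W=cloud(c); save(c,"w3.png")
for k in robot.cut_out("wrist","slides")[:1]:
    p=W[k["region"]]; p=p[~np.isnan(p[:,0])]; q=(p-o["position"])@T*1000
    print(k["p"],np.percentile(q,[1,5,50,95,99],axis=0).round(1).tolist())
    u=q[:,2]<np.percentile(q[:,2],30)+4; print(cv2.minAreaRect(q[u][:,:2].astype(np.float32)))
E
```

```text
[ 0.48916269 -0.31140223  0.13074378] -35.198622955997415 0.028704040846566407 [-7.59516726e-01  6.93550601e-01  1.67398296e+00  2.48188667e-05
  7.69683450e-01 -1.45201314e-01]
side slides 0.48 [[0.461, -0.488, -0.002], [0.501, -0.289, 0.071], [0.535, -0.271, 0.079]]
side front 0.71 [[0.442, 0.001, 0.013], [0.46, 0.056, 0.039], [0.478, 0.067, 0.043]]
side housing 0.84 [[0.455, 0.009, 0.006], [0.612, 0.087, 0.041], [0.706, 0.137, 0.058]]
scene front 0.93 [[0.441, -0.015, 0.011], [0.452, 0.017, 0.033], [0.48, 0.056, 0.042]]
scene housing 0.95 [[0.444, -0.012, 0.005], [0.584, 0.034, 0.038], [0.707, 0.11, 0.057]]
0.82 [[-37.5, -15.4, 55.1], [-34.4, -14.2, 55.4], [14.8, -1.9, 56.7], [38.9, 10.8, 64.2], [39.1, 12.0, 74.0]]
((0.10008621215820312, -1.6730709075927734), (78.68319702148438, 28.560993194580078), 0.4254278838634491)
```

View pics/w3.png

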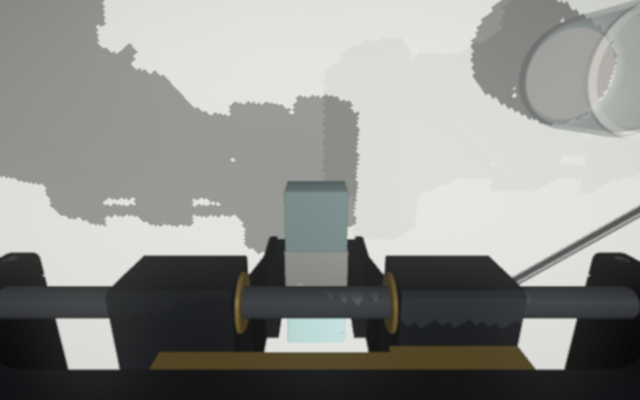

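The grasp is good: stack centred along the fingers and level, block at (316,215)-(316,340). Next, carry it to just short of the pocket, with the camera looking ahead at the tray.

Request:
send_rows(deltas="0 0 -25 0 0 8.6 0; 0 0 -30 0 0 8.6 0; 0 0 -30 0 0 8.6 0; 0 0 -15 0 0 8.6 0; 0 0 0 0 0 8.7 0; 4 -33 0 0 0 0 0; 4 -38 0 0 0 0 0; 5 -38 0 0 0 0 0; 5 -38 0 0 0 0 0; 5 -38 0 0 0 0 0")

```text
time: 11.48
position: [0.4731, -0.1236, 0.2287]
tool_rot: [0.995, 0.102, -0.0, -0.0]
ft_force: [0.1, 0.2, -1.3]
grip_width: 0.0281
grip_force: 15.0
```

Request:
send_rows(deltas="5 -38 0 0 0 0 0; 5 -38 0 0 0 0 0; 5 -38 0 0 0 0 0; 0 -36 0 0 0 0 0; 0 0 0 0 0 0 0; 0 0 0 0 0 0 0; 0 0 0 0 0 0 0")

```text
time: 12.35
position: [0.4581, 0.0242, 0.2288]
tool_rot: [0.995, 0.101, 0.0, 0.0]
ft_force: [0.4, 0.4, -0.5]
grip_width: 0.0284
grip_force: 15.0
```

```bash
cat > n.py <<'E'
from h import *
import sys
c=robot.camera("wrist"); W=cloud(c); save(c,sys.argv[1])
o=robot.get_obs(); T=R.from_quat(o["tool_rot"]).as_matrix()
print("pos",o["position"].round(4),"toolx yaw",np.degrees(np.arctan2(T[1,0],T[0,0])).round(2),"tilt",T[:,2].round(4),o["grip_width"])
for t in ["housing","front","button","slides"]:
  for k in robot.cut_out("wrist",t)[:1]:
    p=W[k["region"]]; p=p[~np.isnan(p[:,0])]
    zt={"housing":.056,"front":.0425,"button":.07}.get(t)
    if zt: p=p[abs(p[:,2]-zt)<.004]
    if len(p)<10: continue
    rc=cv2.minAreaRect((p[:,:2]*1000).astype(np.float32))
    print(t,round(k["p"],2),np.round(k["box"]),"z",np.median(p[:,2]).round(4),np.round(rc[0],1),np.round(rc[1],1),round(rc[2],2))
# side rims and tray: points in a box around the pocket, housing frame
a=np.radians(11.7); H=(W[...,:2]-[.6458,.0631])@np.array([[np.cos(a),-np.sin(a)],[np.sin(a),np.cos(a)]])*1000
z=W[...,2]*1000
for x0 in range(-180,-76,8):
    m=(abs(H[...,0]-x0)<2)&(abs(H[...,1])<50)&(z<30)
    for lab,lo,hi in (("floor",11,16.5),("rim",17.5,24)):
        y=H[...,1][m&(z>lo)&(z<hi)]
        if len(y): print(x0,lab,len(y),np.percentile(y,[2,98]).round(1),"neg max",y[y<0].max().round(1) if (y<0).any() else "-","pos min",y[y>0].min().round(1) if (y>0).any() else "-")
E
python3 n.py w4.png
```

```text
pos [0.4581 0.0242 0.2288] toolx yaw 11.61 tilt [ 5.e-04 -2.e-04 -1.e+00] 0.028392667286029065
housing 0.83 [224.   0. 406. 207.] z 0.0554 [583.2  50.2] [ 21.9 123. ] 11.65
front 0.73 [271. 159. 365. 207.] z 0.0409 [465.4  25.5] [37.4 75.9] 11.17
slides 0.61 [284. 181. 350. 344.] z 0.1748 [387.8   9.1] [223.1  62.2] 13.63
-172 floor 2 [-34.2  34. ] neg max -35.6 pos min 35.4
-172 rim 2 [-34.1  33.9] neg max -35.5 pos min 35.3
-164 floor 310 [-34.4  33.6] neg max -0.5 pos min 0.4
-164 rim 131 [-32.7  33.2] neg max -0.5 pos min 0.4
-156 floor 359 [-34.1  34.1] neg max -0.5 pos min 0.4
-156 rim 38 [-21.8  21.7] neg max -19.2 pos min 19.1
-148 floor 316 [-34.9  34.9] neg max -0.5 pos min 0.3
-148 rim 36 [-21.7  21.6] neg max -19.1 pos min 18.9
-140 floor 420 [-34.7  34.5] neg max -0.5 pos min 0.3
-132 floor 346 [-34.4  34.1] neg max -0.5 pos min 0.3
-124 floor 426 [-34.2  34.8] neg max -0.5 pos min 0.3
-116 floor 427 [-34.7  34.5] neg max -0.5 pos min 0.3
-108 floor 431 [-34.5  34.3] neg max -0.5 pos min 0.3
-100 floor 445 [-34.2  34.7] neg max -0.6 pos min 0.3
-92 floor 396 [-34.8  34.4] neg max -0.6 pos min 0.3
-92 rim 40 [-21.3  21.9] neg max -18.9 pos min 19.4
-84 floor 428 [-34.5  35. ] neg max -0.6 pos min 0.2
-84 rim 36 [-21.2  21.7] neg max -18.9 pos min 19.2
```

View pics/w4.png

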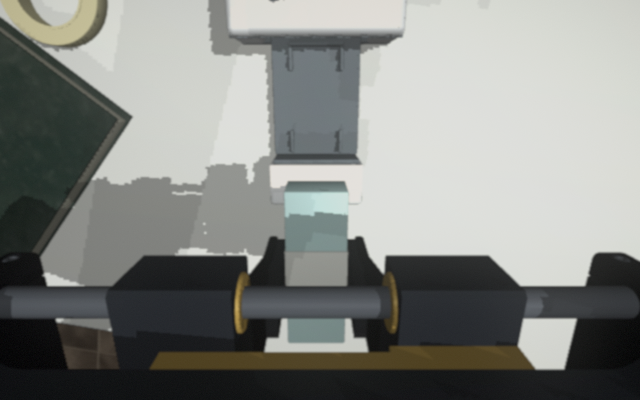

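The picture shows the tray out, with rims at columns 290-340 and rows 50-150, empty and in line with the held stack. I'll go over the pocket and part way down, then measure stack against tray.

Request:
send_rows(deltas="20 0 0 0 0 0 0; 25 0 0 0 0 0 0; 20 0 0 0 0 0 0; 5.5 0 25 0 0 0 0; 0 0 35 0 0 0 0; 0 0 35 0 0 0 0; 0 0 15 0 0 0 0; 0 0 0 0 0 0 0; 0 0 0 0 0 0 0")

```text
time: 13.72
position: [0.5274, 0.0393, 0.1197]
tool_rot: [0.995, 0.102, 0.001, 0.0]
ft_force: [-0.0, 0.4, -0.3]
grip_width: 0.0285
grip_force: 15.0
```

```bash
python3 - <<'E'
from h import *
c=robot.camera("wrist"); W=cloud(c); save(c,"w5.png")
o=robot.get_obs(); print(o["position"].round(4))
a=np.radians(11.7); M=np.array([[np.cos(a),-np.sin(a)],[np.sin(a),np.cos(a)]])
H=(W[...,:2]-[.6458,.0631])@M*1000; z=W[...,2]*1000
print("tcp h",(o["position"][:2]-[.6458,.0631])@M*1000)
s=(z>46)&(z<66)&(H[...,0]>-168)&(H[...,0]<-80)&(abs(H[...,1])<24)
for x0 in (-112,-104,-96,-88):
    m=s&(abs(H[...,0]-x0)<3)
    if m.sum()>5:print("stack",x0,np.percentile(H[...,1][m],[1,99]).round(1),np.median(z[m]).round(1))
if s.any(): print("stack x",np.percentile(H[...,0][s],[1,99]).round(1),np.percentile(z[s],[5,50,95]))
for x0 in range(-160,-75,6):
    m=(z>10)&(z<17)&(abs(H[...,0]-x0)<3)&(abs(H[...,1])<45)
    if m.sum()>5:
        y=H[...,1][m]; print("tray",x0,len(y),y.min().round(1),y.max().round(1))
h=(z>53)&(z<59)&(H[...,0]>-80)&(abs(H[...,1])<70)
print("housing",np.percentile(H[...,1][h],[.5,99.5]),np.percentile(H[...,0][h],[.5]))
E
```

```text
[0.5275 0.0393 0.12  ]
tcp h [-120.63145935    0.64799585]
stack -112 [-22.2  23.5] 62.4
stack -104 [-13.   14.3] 65.4
stack -96 [-13.2  14.5] 65.5
stack -88 [-13.1  14.4] 65.5
stack x [-158.8  -81.6] [52.55789923 65.31334925 65.92917931]
tray -142 21 -35.9 35.7
tray -136 106 -36.1 35.8
tray -130 173 -36.0 36.0
tray -124 439 -35.6 35.7
tray -118 528 -36.2 36.1
tray -112 526 -35.7 35.7
tray -106 556 -35.9 36.0
tray -100 558 -35.6 35.8
tray -94 490 -36.0 36.1
tray -88 1055 -35.9 35.7
tray -82 402 -35.9 36.2
housing [-59.79548809  59.91565371] [-73.04454158]
```

View pics/w5.png

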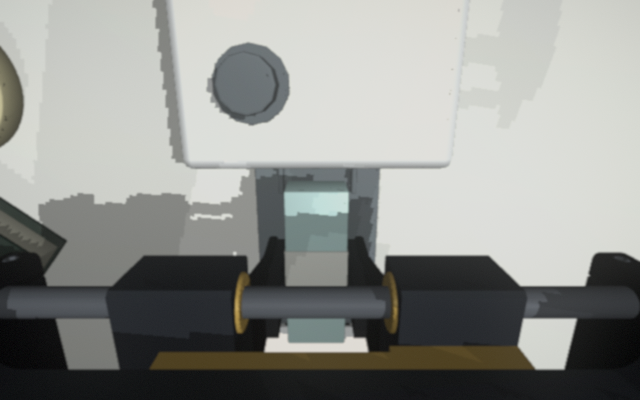

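Stack and tray line up within 1 mm. Lowering slowly.

Request:
send_rows(deltas="-0.4 0.6 8 0 0 0 0; 0 0 9 0 0 0 0; 0 0 7 0 0 0 0; 0 0 3 0 0 0 0; 0 0 1.5 0 0 0 0; 0 0 0 0 0 0 0; 0 0 0 0 0 0 0")

```text
time: 14.65
position: [0.5265, 0.0387, 0.0904]
tool_rot: [0.995, 0.102, 0.0, 0.0]
ft_force: [0.7, -0.1, -0.5]
grip_width: 0.0286
grip_force: 15.0
```

Request:
send_rows(deltas="0 0 0.7 0 0 0 0; 0 0 0 0 0 0 0; 0 0 0 0 0 0 0")

```text
time: 15.02
position: [0.5263, 0.0388, 0.0896]
tool_rot: [0.995, 0.102, 0.0, -0.0]
ft_force: [0.0, -0.8, -1.6]
grip_width: 0.0284
grip_force: 15.0
```

Request:
send_rows(deltas="0 0 0.7 0 0 0 0; 0 0 0 0 0 0 0; 0 0 0 0 0 0 0")

```text
time: 15.4
position: [0.5263, 0.0388, 0.0888]
tool_rot: [0.995, 0.102, -0.0, -0.0]
ft_force: [-0.3, 1.0, -0.6]
grip_width: 0.0285
grip_force: 15.0
```

Request:
send_rows(deltas="0 0 0.6 0 0 0 0; 0 0 0 0 0 0 0; 0 0 0 0 0 0 0")

```text
time: 15.78
position: [0.5264, 0.0388, 0.0882]
tool_rot: [0.995, 0.102, 0.0, -0.0]
ft_force: [1.1, -0.8, -0.2]
grip_width: 0.0282
grip_force: 15.0
```

Request:
send_rows(deltas="0 0 0.6 0 0 0 0; 0 0 0 0 0 0 0; 0 0 0 0 0 0 0")

```text
time: 16.15
position: [0.5264, 0.0388, 0.0877]
tool_rot: [0.995, 0.102, 0.0, 0.0]
ft_force: [0.0, -0.3, 0.8]
grip_width: 0.0289
grip_force: 15.0
```

Request:
send_rows(deltas="0 0 0.5 0 0 0 0; 0 0 0 0 0 0 0; 0 0 0 0 0 0 0")

```text
time: 16.52
position: [0.5264, 0.0387, 0.0876]
tool_rot: [0.995, 0.102, 0.0, 0.0]
ft_force: [-1.4, 0.9, 5.5]
grip_width: 0.0283
grip_force: 15.0
```

It's seated (5.5 N). Release gently and lift.

Request:
send_rows(deltas="0 0 0 0 0 0 0.36; 0 0 0 0 0 0 0.4; 0 0 0 0 0 0 0.45; 0 0 0 0 0 0 0.5; 0 0 0 0 0 0 0.5; 0 0 0 0 0 0 0.5; 0 0 -5 0 0 0 0.5; 0 0 -20 0 0 0 0.5; 0 0 -30 0 0 0 0.5; 0 0 0 0 0 0 0.5")

```text
time: 17.77
position: [0.5277, 0.0386, 0.1443]
tool_rot: [0.995, 0.102, 0.003, 0.001]
ft_force: [0.4, -0.3, -0.4]
grip_width: 0.0435
grip_force: 0.0
```

Request:
send_rows(deltas="-30 0 -25 0 0 0 0.3; -35 0 -25 0 0 0 0; -35 0 -10 0 0 0 0; 0 0 0 0 0 0 0; 0 0 0 0 0 0 0; 0 0 0 0 0 0 0")

```text
time: 18.52
position: [0.4296, 0.0184, 0.2018]
tool_rot: [0.995, 0.102, 0.0, 0.0]
ft_force: [0.0, 0.1, 0.3]
grip_width: 0.0013
grip_force: 0.0
```

```bash
python3 - <<'E'
from h import *
c=robot.camera("wrist"); W=cloud(c); save(c,"w6.png")
o=robot.get_obs(); print(o["position"].round(4),o["grip_width"])
a=np.radians(11.7); M=np.array([[np.cos(a),-np.sin(a)],[np.sin(a),np.cos(a)]])
H=(W[...,:2]-[.6458,.0631])@M*1000; z=W[...,2]*1000
print("tcp h",(o["position"][:2]-[.6458,.0631])@M*1000)
s=(z>28)&(z<40)&(H[...,0]>-170)&(H[...,0]<-78)&(abs(H[...,1])<24)
print(np.percentile(z[s],[2,50,98]),cv2.minAreaRect(H[s].astype(np.float32)))
f=(z>38)&(z<46)&(H[...,0]<-180)&(H[...,0]>-215)&(abs(H[...,1])<45)
print("front",np.percentile(H[f],[2,98],axis=0),np.median(z[f]))
E
```

```text
[0.4294 0.0184 0.2017] 0.0006240501671221947
tcp h [-2.20922659e+02  1.29043132e-01]
[31.9605573  33.90518183 38.633877  ] ((-126.55461120605469, -0.08746719360351562), (47.97270965576172, 86.22508239746094), 89.89323425292969)
front [[-202.50996126  -36.00488295]
 [-180.19102016   35.82257114]] 41.148167824004204
```

View pics/w6.png

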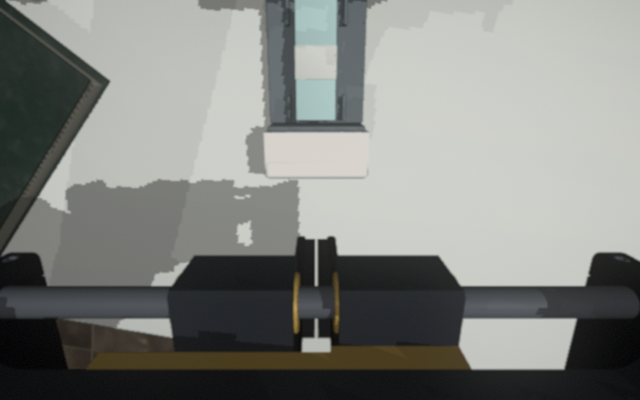

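The stack lies flat between the rims (band at (316,62)), and the front block is at (316,155). Back off a little and go down before the front.

Request:
send_rows(deltas="-10 0 15 0 0 0 0; 0 0 30 0 0 0 0; 0 0 35 0 0 0 0; 0 0 25 0 0 0 0; 0 0 12 0 0 0 0; 0 0 0 0 0 0 0; 0 0 0 0 0 0 0", newtons=30)

```text
time: 19.45
position: [0.4191, 0.0164, 0.0856]
tool_rot: [0.995, 0.102, 0.001, 0.0]
ft_force: [-0.7, 0.4, 0.6]
grip_width: 0.0004
grip_force: 0.0
```

Request:
send_rows(deltas="4 0 0 0 0 0 0; 5 0 0 0 0 0 0; 5 0 0 0 0 0 0; 5 0 0 0 0 0 0; 5 0 0 0 0 0 0; 5 0 0 0 0 0 0; 5 0 0 0 0 0 0; 5 0 0 0 0 0 0; 5 0 0 0 0 0 0; 0 0 0 0 0 0 0")

```text
time: 20.7
position: [0.4602, 0.0256, 0.0849]
tool_rot: [0.995, 0.102, -0.002, -0.0]
ft_force: [-3.8, -1.8, 2.0]
grip_width: 0.0005
grip_force: 2.1
```

Request:
send_rows(deltas="5 0 0 0 0 0 0; 5 0 0 0 0 0 0; 5 0 0 0 0 0 0; 5 0 0 0 0 0 0; 5 0 0 0 0 0 0; 5 0 0 0 0 0 0; 5 0 0 0 0 0 0; 5 0 0 0 0 0 0; 5 0 0 0 0 0 0; 0 0 0 0 0 0 0")

```text
time: 21.95
position: [0.5043, 0.0348, 0.0849]
tool_rot: [0.995, 0.102, -0.002, -0.0]
ft_force: [-4.8, 0.3, 2.3]
grip_width: 0.0003
grip_force: 2.4
```

```bash
cat > t.py <<'E'
from h import *
c=robot.camera("wrist"); W=cloud(c)
o=robot.get_obs()
a=np.radians(11.7); M=np.array([[np.cos(a),-np.sin(a)],[np.sin(a),np.cos(a)]])
H=(W[...,:2]-[.6458,.0631])@M*1000; z=W[...,2]*1000
print("tcp h",(o["position"][:2]-[.6458,.0631])@M*1000,"F h",o["ft_force"][:2]@M)
f=(z>38)&(z<46)&(H[...,0]<-77)&(abs(H[...,1])<45)&(abs(H[...,1])>18)
if f.any(): print("front",np.percentile(H[f],[2,98],axis=0).round(1).tolist(),f.sum())
E
python3 t.py
```

```text
tcp h [-144.36546688    1.03897473] F h [-5.4641137   1.46578039]
front [[-129.3, -36.8], [-99.5, 36.6]] 6821
```

Request:
send_rows(deltas="3 0 0 0 0 0 0; 3 0 0 0 0 0 0; 3 0 0 0 0 0 0; 3 0 0 0 0 0 0; 3 0 0 0 0 0 0; 0 0 0 0 0 0 0")

```text
time: 22.75
position: [0.5185, 0.0378, 0.0849]
tool_rot: [0.995, 0.102, -0.002, -0.0]
ft_force: [-5.3, -0.3, 2.6]
grip_width: 0.0004
grip_force: 3.0
```

Request:
send_rows(deltas="2 0 0 0 0 0 0; 2 0 0 0 0 0 0; 2 0 0 0 0 0 0; 0 0 0 0 0 0 0")

```text
time: 23.25
position: [0.5232, 0.0388, 0.0848]
tool_rot: [0.995, 0.102, -0.004, -0.001]
ft_force: [-7.7, -2.0, 4.9]
grip_width: 0.0005
grip_force: 4.2
```

The ramp has begun, so about 13 mm remain. Continuing.

Request:
send_rows(deltas="2 0 0 0 0 0 0; 2 0 0 0 0 0 0; 2 0 0 0 0 0 0; 2 0 0 0 0 0 0; 0 0 0 0 0 0 0")

```text
time: 23.88
position: [0.5322, 0.0406, 0.0849]
tool_rot: [0.995, 0.102, -0.002, -0.0]
ft_force: [-6.5, -0.8, 3.4]
grip_width: 0.0005
grip_force: 3.3
```

Request:
send_rows(deltas="1.5 0 0 0 0 0 0; 0 0 0 0 0 0 0; 0 0 0 0 0 0 0")

```text
time: 24.25
position: [0.5325, 0.0407, 0.0848]
tool_rot: [0.995, 0.102, -0.004, -0.001]
ft_force: [-7.5, -1.9, 5.9]
grip_width: 0.0006
grip_force: 4.6
```

Request:
send_rows(deltas="1 0 0 0 0 0 0; 0 0 0 0 0 0 0")

```text
time: 24.5
position: [0.5326, 0.0408, 0.0849]
tool_rot: [0.995, 0.102, -0.005, -0.001]
ft_force: [-9.9, -3.4, 7.1]
grip_width: 0.0005
grip_force: 5.5
```

Request:
send_rows(deltas="1 0 0 0 0 0 0; 0 0 0 0 0 0 0")

```text
time: 24.75
position: [0.5327, 0.0408, 0.0848]
tool_rot: [0.995, 0.103, -0.006, -0.001]
ft_force: [-11.8, -5.0, 9.0]
grip_width: 0.0006
grip_force: 6.4
```

Request:
send_rows(deltas="1 0 0 0 0 0 0; 0 0 0 0 0 0 0")

```text
time: 25.0
position: [0.5328, 0.0408, 0.0848]
tool_rot: [0.995, 0.103, -0.007, -0.001]
ft_force: [-14.0, -6.0, 9.7]
grip_width: -0.0
grip_force: 7.3
```

It's hard against the stop at 15 N, and the force had already dropped back before that. Backing off slowly to see whether it holds.

Request:
send_rows(deltas="-4 0 0 0 0 0 0; -3 0 0 0 0 0 0; -3 0 0 0 0 0 0; 0 0 0 0 0 0 0")

```text
time: 25.5
position: [0.5302, 0.0391, 0.0853]
tool_rot: [0.995, 0.102, 0.002, 0.0]
ft_force: [-1.3, 0.4, -0.5]
grip_width: 0.0002
grip_force: 0.4
```

```bash
python3 t.py
```

```text
tcp h [-1.18106881e+02 -1.01649623e-01] F h [-1.66401381 -0.05289846]
front [[-103.2, -36.7], [-78.1, 36.7]] 5624
```

Only the front's play spring is left (about 1.5 N), so the latch holds. Backing away fully to confirm.

Request:
send_rows(deltas="-8 0 0 0 0 0 0; -15 0 0 0 0 0 0; -25 0 0 0 0 0 0; -30 0 -15 0 0 0 0; 0 0 -40 0 0 0 0; 0 0 -50 0 0 0 0; 0 0 -40 0 0 0 0; 0 0 0 0 0 0 0; 0 0 0 0 0 0 0")

```text
time: 26.68
position: [0.4522, 0.0234, 0.23]
tool_rot: [0.995, 0.102, 0.0, 0.0]
ft_force: [-0.1, 0.1, -0.6]
grip_width: 0.0005
grip_force: 0.0
```

```bash
python3 t.py; python3 - <<'E'
from h import *
c=robot.camera("wrist"); save(c,"w7.png")
E
```

```text
tcp h [-198.02817327    0.54276642] F h [-0.31893495  0.22013084]
front [[-112.2, -36.7], [-78.6, 36.8]] 2627
```

View pics/w7.png

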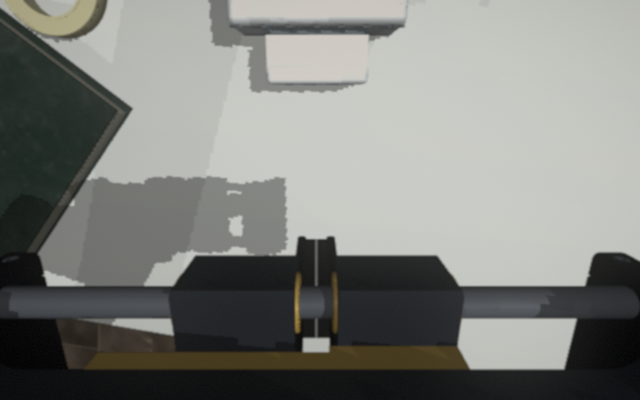

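The tray is shut: its front is at (316,60), with the face at -113 mm. The arm is clear of everything, so I'm handing in.

```bash
python3 -c "
from rig import robot
print(robot.hand_in())"
```

```text
the job is handed in; nothing more can be done
None
```

The slide stack lies flat in the tray, the tray is latched shut and stayed shut with the arm clear, no force reading passed 20 N, the other things were left alone, and I handed the job in at about 27 s; no verdict came back.

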